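# Uncover the heating plate's terminals

### The job

Open the terminal box with the red snap tab: press the red tab fully in (down), then push the released cover by its ridge along its rails, off its seat, until it lies flat in the white catch tray at the end of the same box. Only press and push: do not lift the cover or tip it up. Leave the blue-tab box shut and all the loose things on the table where they are.

Things in the scene. Friction and masses are not known exactly. Their poses are not given: they have to be found in the camera images.
- heater_box: grey terminal box with the red tab, fixed, 100 mm (x) by 218 mm (y -114 to +104), 62 mm tall. Origin on the table, z up, its cover slides off to +y. Along y: rear wall 54 mm high (-114 to -108); seat, two ledges at z 50 (-108 to -38); tab (-36 to -2); white catch tray (0 to 96). Steel lips (z 57 to 62, y -108 to 0, 68 mm clear between) hold the cover down on the ledges.
- heater_cover: loose yellow cover of the red-tab box, about 0.1 kg: plate 84 (x) by 70 (y) by 5 mm with a black ridge across it, 50 mm (x) by 8 mm (y -28 to -20), top 21 mm above the plate's underside. Origin: centre of the underside; axes as the box's. Seated, it is at y -73, z 50 mm of the box; lying in the tray, at y +35 to +61, z 46 mm.
- heater_tray (a point): middle of the floor of the red-tab box's catch tray: at y +48, z 46 mm of the box, 4 mm below the seat. Inside it is 96 mm (y) by 92 mm (x); its rims rise to z 56 mm.
- heater_tab (a joint): travel (m) of the red tab, straight down: 0 standing out (top at z = 66 mm of the box) to 0.020 fully in (top at z = 46 mm). It starts at 0 to 0.004, moves against about 7 N of friction, has no spring and stays where it is pushed. It blocks the cover's front edge until it is in by 0.016.
- heater_tab_top (a point): centre of the top face of the red tab, 44 mm (box x) by 34 mm (box y), at x = 0, y = -19 mm of the box; nothing stands higher than it beside it.
- heater_ridge (a point): middle of the rear (-y) face of the ridge on the red-tab box's cover, 15 mm above the plate's underside: push here towards the box's +y. Friction against the push is a newton or two, plus a stop when the cover meets the tray's end rim.
- planer_box: a second box, same shape and axes as heater_box, but with a blue tab and blue stripe; not to be opened.
- planer_cover: cover of the blue-tab box, same shape as heater_cover; to be left seated.
- planer_tab (a joint): travel (m) of the blue tab, as for heater_tab; to be left alone.
- coupling: loose black pipe ring standing on end between the boxes, 48 mm wide, 40 mm tall; origin under its centre.
- marker: loose marker pen, red with a black end, 130 mm long, 15 mm thick, lying along its x axis; origin under its middle.
- screwdriver: loose screwdriver lying beyond the boxes along its x axis; origin under its middle.
- wrench: loose steel wrench lying to the right of the boxes; origin under its middle.
- jar: loose closed jar 60 mm wide, 90 mm tall, beyond the boxes; origin under its centre.
- pipe_sample: loose black pipe piece standing on end to the left of the boxes, 64 mm wide, 60 mm tall; origin under its centre.

How it is judged (in metres and radians):
On the way, in this order (a step that is already met when the one before it is completed fails the run):
1. the red tab is fully in while its cover is still on the seat (value of joint heater_tab above 0.0165 m and y of heater_cover in the frame of heater_box below -0.06 m), for 0.1 s.
2. the cover is off its seat, flat in the catch tray (y of heater_cover in the frame of heater_box between 0.033 and 0.064 m and x of heater_cover in the frame of heater_box between -0.008 and 0.008 m and z of heater_cover in the frame of heater_box between 0.043 and 0.0485 m and angle between heater_cover's own z axis and vertical below 0.05 rad), for 0.2 s.
At the end, for the whole second after the job is handed in: The red-tab box's cover rests flat (within 0.05 rad) on the floor of that box's catch tray (underside 43 to 48.5 mm up, centre 33 to 64 mm along +y of the box and within 8 mm of its centre line), still; the red tab is still in (0.016 m or more) (all of step 2 and linear speed of heater_cover below 0.01 m/s and value of joint heater_tab above 0.016 m); the robot touches nothing.
It fails at once if the red-tab box's cover is lifted more than 10 mm above its seat or tipped by more than 0.5 rad (z of heater_cover in the frame of heater_box above 0.06 m or angle between heater_cover's own z axis and vertical above 0.5 rad).
It fails at once if the blue tab is pressed (beyond 8 mm) or the blue-tab box's cover moves by more than 10 mm (value of joint planer_tab above 0.008 m or distance of planer_cover from where it was at the start of the episode above 0.01 m).
It fails at once if a loose thing on the table is moved by more than 30 mm (distance of any of coupling, marker, screwdriver, wrench, jar, pipe_sample from where it was at the start of the episode above 0.03 m).
It also fails if it takes over 48 s, if anything falls off the work surface, if the arm or the gripper's body presses on something with over 40 N, if the wrist force passes 120 N, or if a joint passes its speed limit or range.

### The arm

A 6-joint arm with a two-finger parallel gripper is mounted at the origin on the work surface. World frame = base frame: x ahead of the robot, y to its left, z up, the work surface at z = 0. Lengths are in m, angles in degrees, forces in N, time in s.
With the tool pointing down it reaches from about 0.375 to 0.9 m from the base axis. Payload 3.1 kg.
Tool frame: the origin (TCP) lies at the very end of the fingers, on their centre line; the grasp point (between the pads) lies 19 mm behind it; z points along the fingers, y is the line along which they close (so a half turn about z gives the same grasp; the last joint's range is limited). The gripper opens to 87 mm and grips with 3 to 60 N. Pads are 19 mm wide; open, the fingers measure 117 mm over their backs; the gripper's body (75 mm by 190 mm) begins 51 mm behind the grasp point.
Start: joints at [62.653, 30.224, 82.088, -0, 67.689, -10.227], TCP at [0.184, 0.597, 0.223] pointing down, gripper open.
Joint ranges: [-176.69, 176.69], [-43.24, 126.21], [12.49, 139.97], [-82, 262], [0, 151.66], [-163.58, 163.58]. Speed limits (degrees/s): [159.86, 159.86, 180, 180, 180, 180].

### API

Orientations are given as a 3x3 rotation matrix whose columns are the frame's x, y, z axes.
In Python, from rig import bot gives the robot as it stands.
- The arm moves only by the tool move_arm, never from a script. Its argument "increments" is a list of rows, each an object with "xyz": the shift along the tool's x, y, z in mm, a list of three; "roll": the turn about the tool's z in rad; "grip": the opening in per cent of the stroke, from 0 (shut) to 100 (fully open). A call has 1 to 5 rows; each row shifts and turns the commanded pose from where the row before left it, along the tool's axes as they then stand; what a row does not reach is not made up. A row lasts 1/12 s, in which the tool goes at most 41.7 mm and 7.16 degrees, less where a joint would pass 70% of its speed; a pose out of reach is approached as far as the arm can. A call is refused whole if a number of a shift passes 41.7 or a number of a turn 0.125, either way. A call with a gripper value outside its range is refused whole. The fingers move at their own pace and stop on an object; the grip force is fixed at half the most. Time passes only in rows, so rows that do not move let the fingers close. It gives the time, the measured TCP pose, the force, the opening and the grip force at its end, in the units of the state.
- bot.read_state(): the state, without advancing time (a new reading comes with each control period).
- bot.capture(name): name is "scene" or "side" or "wrist"; returns (picture, depth): 480x640x3 uint8, red, green, blue; 480x640 float32, m along the optical axis (not along the pixel's ray), 0 where there is no reading.
- bot.camera_model(name): a dict with "intrinsics" (3x3 intrinsics, pixels), "rvec" (rotation vector, rad) and "tvec" (3), from world to camera coordinates, as OpenCV has them; the wrist camera has in their place "tool_from_camera" (4x4, takes a point from camera to tool coordinates, whose origin is the TCP and whose axes are the flange's). Camera axes: x right, y down, z forward; pixel columns grow to the right and rows downward; lengths in m; the calibration is good to about 2 mm. A picture is of the moment at which its call begins: read the wrist's pose just before it. camera_model takes no time and is no camera call.
- bot.hand_in(): hands the job in; it is judged then, once.
Trained networks look in the newest picture that a camera, given by its name, has taken for a name from the list of things; names that differ only in an ending like _2 or _b are one class to them, and where a whole thing is asked for, a point or a joint stands for the part that bears it (a point fixed in the world has none). Each returns a list of dicts, best first, with "conf" (0 to 1); they miss things now and then, are a little off and sometimes report something else, mostly with a low value. They report only what shows in the picture. A call takes as long as a camera call.
- bot.spot_in(label, camera): "at" ([x, y, z] in m, in the coordinates of the camera as it stood for that picture, good to about 4 mm: the middle of the surface that is visible of it).
- bot.trace(label, camera): "mask" (480x640 bool, what is visible of it).
The state is a dict: "time_s": time; "joint_positions": joint angles; "qvel": joint speeds; "tau": joint torques, N m; "position": TCP position; "tcp_rot": TCP orientation; "force": force on the tool from outside, world axes, zero at the start; "moment": the same for the moment, N m; "opening": opening from 0.0 (shut) to 1.0 (fully open); "grasp_force": force on a finger pad.
Only numpy, scipy, OpenCV 4.12 (cv2) and the standard library are available. Lean on these libraries where they do the work, as an engineer would, in place of code of your own. Each camera call takes 0.05 s, during which the arm holds its last target. There are 200 camera calls.

## Working session

There is one attempt and no reset: what is moved stays moved. The work goes in short steps, Python scripts to look and compute and a tool call to move; the robot and the scene stay as the last step left them, time stands still between calls to the robot, and variables do not carry over. Pictures are saved under pics/ and viewed, at most 10 in all, crops included, and the job is handed in when it is done.

Besides the shell and the picture viewer there is one more tool, called as name(argument=value, ...) on one line, values as JSON. move_arm: Moves the arm, as the interface text tells. Its arguments: {"type":"object","properties":{"increments":{"type":"array"}},"required":["increments"]}

```bash
mkdir -p pics; cat > h.py <<'E'
import numpy as np,cv2
from rig import bot
def T(cam,st=None):
    m=bot.camera_model(cam)
    if cam=="wrist":
        st=st or bot.read_state()
        W=np.eye(4);W[:3,:3]=np.array(st["tcp_rot"]);W[:3,3]=st["position"]
        return W@np.array(m["tool_from_camera"])
    R=cv2.Rodrigues(np.array(m["rvec"],float))[0];t=np.array(m["tvec"],float).ravel()
    W=np.eye(4);W[:3,:3]=R.T;W[:3,3]=-R.T@t
    return W
def shot(cam,fn):
    W=T(cam);p,d=bot.capture(cam)
    cv2.imwrite("pics/"+fn,p[:,:,::-1]);return W,p,d
def cloud(cam,W,d,mask):
    K=np.array(bot.camera_model(cam)["intrinsics"]);v,u=np.nonzero(mask&(d>0));z=d[v,u]
    P=np.c_[(u-K[0,2])/K[0,0]*z,(v-K[1,2])/K[1,1]*z,z]
    return P@W[:3,:3].T+W[:3,3]
E
python3 - <<'E'
from h import *
np.set_printoptions(precision=4,suppress=True)
s=bot.read_state();print(s["time_s"],s["position"],np.array(s["tcp_rot"]))
for c in("scene","side"):
    W,p,d=shot(c,c+"1.png")
    for l in("heater_box","heater_cover","heater_tab_top","heater_ridge","heater_tray","planer_box","planer_tab","coupling","marker"):
        r=bot.spot_in(l,c)
        for q in r[:2]: print(c,l,round(q["conf"],2),W[:3,:3]@q["at"]+W[:3,3])
a=cv2.imread("pics/scene1.png");b=cv2.imread("pics/side1.png")
E
```

```text
0.0 [0.1836 0.5966 0.2216] [[-0.9557  0.2944 -0.001 ]
 [ 0.2944  0.9557 -0.0019]
 [ 0.0004 -0.0021 -1.    ]]
scene heater_box 0.94 [0.5554 0.257  0.0439]
scene heater_cover 0.7 [0.5495 0.17   0.0561]
scene heater_cover 0.39 [ 0.4926 -0.2039  0.0444]
scene heater_tab_top 0.65 [0.5487 0.2259 0.0642]
scene heater_ridge 0.71 [0.5465 0.1701 0.0535]
scene heater_tray 0.64 [0.5588 0.2592 0.0429]
scene planer_box 0.57 [ 0.496  -0.2061  0.0458]
scene planer_box 0.53 [0.5482 0.2274 0.0698]
scene planer_tab 0.67 [ 0.4744 -0.2445  0.0658]
scene coupling 0.66 [ 0.5951 -0.0014  0.0282]
side heater_box 0.96 [0.5351 0.2039 0.0428]
side heater_cover 0.58 [0.5431 0.1564 0.0568]
side heater_cover 0.48 [0.5379 0.2067 0.0441]
side heater_ridge 0.59 [ 0.4703 -0.2523  0.0665]
side heater_ridge 0.56 [0.5436 0.1582 0.0549]
side heater_tray 0.59 [0.5336 0.2077 0.0435]
side planer_box 0.87 [ 0.4751 -0.2505  0.0491]
side planer_tab 0.7 [ 0.4702 -0.2544  0.0663]
side planer_tab 0.17 [0.5362 0.2098 0.0658]
side coupling 0.79 [ 0.5886 -0.014   0.0258]
```

View pics/scene1.png

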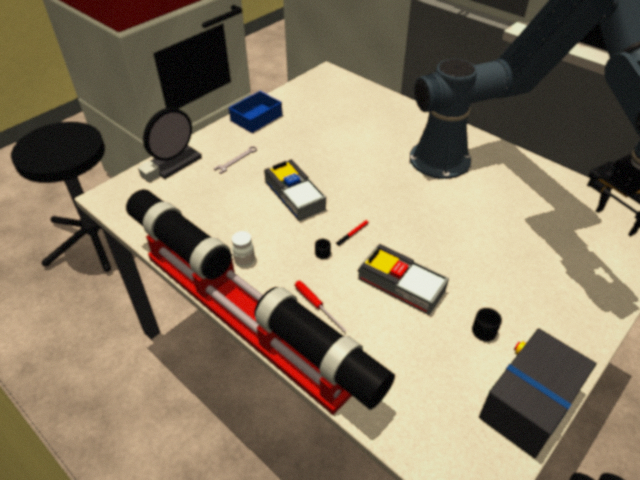

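View pics/side1.png

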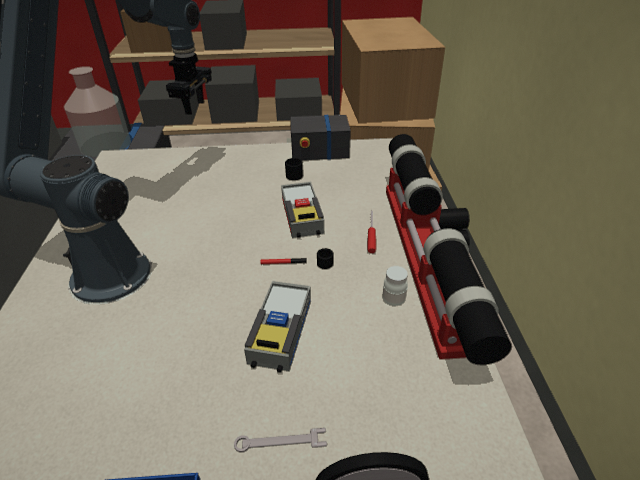

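The scene picture shows the red-tab box at about pixel (402,277). Its tray points right and up the picture's right side, which is roughly world +y. In the side picture it's at (302,208), with nothing tall next to it. I'll go above it at the present height.

move_arm(increments=[{"xyz":[-33,-19,0],"grip":0},{"xyz":[-33,-19,0],"grip":0},{"xyz":[-33,-19,0],"grip":0},{"xyz":[-33,-19,0],"grip":0},{"xyz":[-33,-19,0],"grip":0}])

```text
schema error: expected keys xyz, roll, grip
```

move_arm(increments=[{"xyz":[-33,-19,0],"grip":0},{"xyz":[-33,-19,0],"grip":0},{"xyz":[-33,-19,0],"grip":0},{"xyz":[-33,-19,0],"grip":0},{"xyz":[-33,-19,0],"grip":0}])

```text
schema error: expected keys xyz, roll, grip
```

move_arm(increments=[{"xyz":[-33,-19,0],"grip":0},{"xyz":[-33,-19,0],"grip":0},{"xyz":[-33,-19,0],"grip":0},{"xyz":[-20,-10,0],"grip":0},{"xyz":[0,0,0],"roll":0.12,"grip":0}])

```text
schema error: expected keys xyz, roll, grip
```

move_arm(increments=[{"xyz":[0,0,0],"roll":0.12,"grip":0},{"xyz":[0,0,0],"roll":0.12,"grip":0},{"xyz":[0,0,0],"roll":0.12,"grip":0},{"xyz":[0,0,0],"roll":0.12,"grip":0},{"xyz":[0,0,0],"roll":0.12,"grip":0}])

```text
time_s: 1.42
position: [0.1839, 0.5973, 0.2225]
tcp_rot: [[-0.618, 0.786, -0.0], [0.786, 0.618, -0.0], [-0.0, -0.0, -1.0]]
force: [0.0, -0.1, -0.6]
opening: 0.703
grasp_force: 0.0
```

move_arm(increments=[{"xyz":[0,0,0],"roll":0.12,"grip":0},{"xyz":[0,0,0],"roll":0.12,"grip":0},{"xyz":[0,0,0],"roll":0.12,"grip":0},{"xyz":[0,0,0],"roll":0.12,"grip":0},{"xyz":[0,0,0],"roll":0,"grip":0}])

```text
time_s: 1.83
position: [0.184, 0.5973, 0.2226]
tcp_rot: [[-0.189, 0.982, 0.0], [0.982, 0.189, 0.0], [0.0, 0.0, -1.0]]
force: [-0.7, 0.2, -0.9]
opening: 0.327
grasp_force: 0.0
```

The calls without a roll were refused, so the tool only turned where it stood. I'll redo the shift in the new axes.

move_arm(increments=[{"xyz":[-32,20,0],"roll":0,"grip":0},{"xyz":[-32,20,0],"roll":0,"grip":0},{"xyz":[-32,20,0],"roll":0,"grip":0},{"xyz":[-32,20,0],"roll":0,"grip":0},{"xyz":[-32,20,0],"roll":0,"grip":0}])

```text
time_s: 2.25
position: [0.3135, 0.4581, 0.2227]
tcp_rot: [[-0.195, 0.981, 0.0], [0.981, 0.195, 0.0], [0.0, 0.0, -1.0]]
force: [0.5, 0.7, -0.2]
opening: 0.023
grasp_force: 0.0
```

move_arm(increments=[{"xyz":[-32,20,0],"roll":0,"grip":0},{"xyz":[-32,20,0],"roll":0,"grip":0},{"xyz":[-32,20,0],"roll":0,"grip":0},{"xyz":[-32,20,0],"roll":0,"grip":0},{"xyz":[-32,20,0],"roll":0,"grip":0}])

```text
time_s: 2.67
position: [0.4424, 0.3199, 0.2228]
tcp_rot: [[-0.194, 0.981, 0.0], [0.981, 0.194, 0.0], [0.0, 0.0, -1.0]]
force: [-0.1, -0.8, -0.4]
opening: 0.003
grasp_force: 0.0
```

move_arm(increments=[{"xyz":[-32,20,0],"roll":0,"grip":0},{"xyz":[-32,20,0],"roll":0,"grip":0},{"xyz":[-32,20,0],"roll":0,"grip":0},{"xyz":[-32,20,0],"roll":0,"grip":0},{"xyz":[0,0,0],"roll":0,"grip":0}])

```text
time_s: 3.08
position: [0.5503, 0.2059, 0.2229]
tcp_rot: [[-0.188, 0.982, 0.006], [0.982, 0.188, -0.002], [-0.003, 0.006, -1.0]]
force: [0.4, 0.4, 0.5]
opening: 0.006
grasp_force: 0.0
```

```bash
cat > look.py <<'E'
import sys
from h import *
np.set_printoptions(precision=4,suppress=True)
s=bot.read_state();print(s["time_s"],s["position"],np.array(s["tcp_rot"])[:,0],s["force"])
W,p,d=shot("wrist",sys.argv[1])
for l in("heater_box","heater_cover","heater_tab_top","heater_ridge","heater_tray"):
    for q in bot.spot_in(l,"wrist")[:1]: print(l,round(q["conf"],2),W[:3,:3]@q["at"]+W[:3,3])
# red tab, yellow plate by colour; whole box from trace
P=p.astype(int);r,g,b=P[...,0],P[...,1],P[...,2]
def rep(n,m):
    m=cv2.morphologyEx(m.astype(np.uint8),cv2.MORPH_OPEN,np.ones((5,5)))>0
    c=cloud("wrist",W,d,m)
    if len(c)<50: print(n,"none");return
    rc=cv2.minAreaRect((c[:,:2]*1000).astype(np.float32))
    print(n,len(c),"med",np.median(c,0),"rect",np.round(rc[0],1),np.round(rc[1],1),round(rc[2],1))
rep("red",(r>120)&(g<80)&(b<80)); rep("yellow",(r>120)&(g>100)&(b<90))
for l in("heater_box","heater_tray"):
    t=bot.trace(l,"wrist")
    if t: rep(l,t[0]["mask"])
E
python3 look.py w1.png
```

```text
3.0833 [0.5503 0.2059 0.2229] [-0.1883  0.9821 -0.0031] [0.3982 0.4456 0.5493]
heater_box 0.92 [0.528  0.2718 0.0476]
heater_cover 0.86 [0.5449 0.1771 0.0528]
heater_ridge 0.77 [0.5431 0.1816 0.0538]
red 1656 med [0.8329 0.1887 0.0293] rect [833.6 156.6] [ 14.1 202.7] 0.1
yellow 4727 med [0.5428 0.1778 0.0542] rect [543.2 182.7] [68.2 67.2] 8.5
heater_box 26915 med [0.5293 0.2733 0.046 ] rect [533.7 248.9] [120.5 218.2] 7.5
heater_tray 26915 med [0.5293 0.2731 0.046 ] rect [533.4 248.1] [117.3 195.6] 8.4
```

View pics/w1.png

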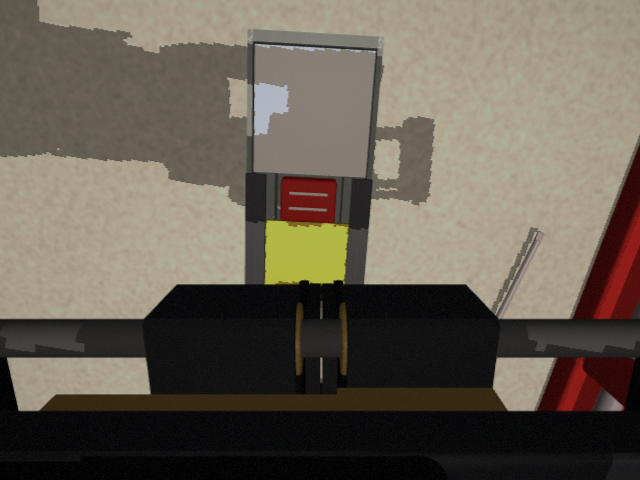

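The wrist picture shows the red tab at pixel (308,200), the tray floor around (315,110), and the yellow plate from row 222 down. The fingers hide the ridge. Next I'll locate the tab and plate edge from the depth.

```bash
cat > fit.py <<'E'
from h import *
np.set_printoptions(precision=4,suppress=True)
s=bot.read_state();W,p,d=shot("wrist","w2.png")
P=p.astype(int);r,g,b=P[...,0],P[...,1],P[...,2]
box=bot.trace("heater_box","wrist")[0]["mask"]
near=cv2.dilate(box.astype(np.uint8),np.ones((25,25)))>0
m=(r>90)&(g<70)&(b<70)&near
m=cv2.morphologyEx(m.astype(np.uint8),cv2.MORPH_CLOSE,np.ones((9,9)))>0
n,L,S,_=cv2.connectedComponentsWithStats(m.astype(np.uint8));k=1+S[1:,4].argmax();m=L==k;print("px",S[k])
c=cloud("wrist",W,d,m);z=np.median(c[:,2]);c=c[abs(c[:,2]-z)<.004]
rc=cv2.minAreaRect((c[:,:2]*1000).astype(np.float32));print("tab",np.median(c,0),rc)
B=cloud("wrist",W,d,near);
tab=np.array(rc[0])/1000
# side profile: points above table by box height, grouped
B=B[(B[:,2]>.035)&(B[:,2]<.075)]
for a in (6,7,8,9,10):
    t=np.radians(a);R=np.array([[np.cos(t),np.sin(t)],[-np.sin(t),np.cos(t)]])
    q=(B[:,:2]-tab)@R.T; q=q[q[:,1]>-.04]
    print(a,"x edges",np.percentile(q[:,0],[.5,99.5])*1000,"y end",np.percentile(q[:,1],99.7)*1000)
t=np.radians(8.4);R=np.array([[np.cos(t),np.sin(t)],[-np.sin(t),np.cos(t)]])
q=(B[:,:2]-tab)@R.T
for lo in (-.03,0,.03,.06,.09):
    w=q[(q[:,1]>lo)&(q[:,1]<lo+.03),0];print(lo,np.percentile(w,[.5,99.5])*1000)
E
python3 fit.py
```

```text
px [ 289  189   56   44 2203]
tab [0.5379 0.2229 0.0638] ((537.79443359375, 222.63934326171875), (43.329872131347656, 33.65138626098633), 8.371023178100586)
6 x edges [-52.0873  48.704 ] y end 123.03539009367202
7 x edges [-50.5865  48.733 ] y end 122.77653751570664
8 x edges [-49.6338  49.4065] y end 122.73882984209942
9 x edges [-49.1126  50.5319] y end 122.88220807484365
10 x edges [-49.2823  52.0978] y end 123.17028654933316
-0.03 [-49.7784  49.1443]
0 [-49.7061  49.3935]
0.03 [-49.4316  49.7456]
0.06 [-48.9503  49.9583]
0.09 [-48.5758  50.2539]
```

The tab is at (0.538, 0.223) with its top at z≈0.064, and the box yaw is about 8°. The size and end checks agree with the given dimensions. I'll align over the tab and go down to about 40 mm above it.

move_arm(increments=[{"xyz":[0,0,0],"roll":0.05,"grip":0},{"xyz":[12,-5,0],"roll":0,"grip":0},{"xyz":[0,0,35],"roll":0,"grip":0},{"xyz":[0,0,35],"roll":0,"grip":0},{"xyz":[0,0,35],"roll":0,"grip":0}])

```text
time_s: 4.0
position: [0.5375, 0.2237, 0.1175]
tcp_rot: [[-0.144, 0.99, 0.003], [0.99, 0.144, 0.001], [0.001, 0.003, -1.0]]
force: [0.4, 0.7, 0.0]
opening: 0.009
grasp_force: 0.0
```

move_arm(increments=[{"xyz":[0,0,10],"roll":0,"grip":0},{"xyz":[0,0,0],"roll":0,"grip":0},{"xyz":[0,0,0],"roll":0,"grip":0}])

```text
time_s: 4.25
position: [0.5377, 0.2228, 0.1079]
tcp_rot: [[-0.143, 0.99, -0.0], [0.99, 0.143, 0.0], [0.0, -0.0, -1.0]]
force: [0.4, -0.2, 0.5]
opening: 0.004
grasp_force: 0.0
```

move_arm(increments=[{"xyz":[0,0,20],"roll":0,"grip":0},{"xyz":[0,0,15],"roll":0,"grip":0},{"xyz":[0,0,6],"roll":0,"grip":0},{"xyz":[0,0,5],"roll":0,"grip":0},{"xyz":[0,0,5],"roll":0,"grip":0}])

```text
time_s: 4.67
position: [0.5387, 0.2226, 0.0587]
tcp_rot: [[-0.142, 0.99, 0.003], [0.99, 0.142, 0.001], [0.0, 0.003, -1.0]]
force: [-2.3, 0.2, 7.6]
opening: 0.008
grasp_force: 3.8
```

move_arm(increments=[{"xyz":[0,0,4],"roll":0,"grip":0},{"xyz":[0,0,3],"roll":0,"grip":0},{"xyz":[0,0,2],"roll":0,"grip":0},{"xyz":[0,0,0],"roll":0,"grip":0}])

```text
time_s: 5.0
position: [0.5386, 0.2226, 0.0497]
tcp_rot: [[-0.142, 0.99, 0.003], [0.99, 0.142, 0.001], [0.0, 0.003, -1.0]]
force: [-1.6, -0.4, 3.0]
opening: 0.006
grasp_force: 2.0
```

Contact is as expected and the tab is moving at about 7 N. It's at z 0.0497, so I'll go down to the stop in small steps.

move_arm(increments=[{"xyz":[0,0,2],"roll":0,"grip":0},{"xyz":[0,0,1],"roll":0,"grip":0},{"xyz":[0,0,0],"roll":0,"grip":0}])

```text
time_s: 5.25
position: [0.5386, 0.2226, 0.0467]
tcp_rot: [[-0.142, 0.99, 0.003], [0.99, 0.142, 0.001], [0.0, 0.003, -1.0]]
force: [-2.4, -0.1, 5.7]
opening: 0.002
grasp_force: 2.6
```

move_arm(increments=[{"xyz":[0,0,1],"roll":0,"grip":0},{"xyz":[0,0,0],"roll":0,"grip":0}])

```text
time_s: 5.42
position: [0.5387, 0.2225, 0.0463]
tcp_rot: [[-0.142, 0.99, 0.003], [0.99, 0.142, 0.001], [0.0, 0.003, -1.0]]
force: [-3.1, -0.3, 9.7]
opening: 0.004
grasp_force: 4.7
```

It's at the stop: z 0.0463 with the force rising. I'll lift, move back behind the ridge and look.

move_arm(increments=[{"xyz":[0,0,-25],"roll":0,"grip":0},{"xyz":[0,0,-35],"roll":0,"grip":0},{"xyz":[-36,0,-5],"roll":0,"grip":0},{"xyz":[-38,0,0],"roll":0,"grip":0},{"xyz":[-38,0,0],"roll":0,"grip":0}])

```text
time_s: 5.83
position: [0.5554, 0.1109, 0.1113]
tcp_rot: [[-0.144, 0.99, 0.006], [0.99, 0.144, -0.0], [-0.001, 0.006, -1.0]]
force: [0.5, -0.1, -0.1]
opening: 0.002
grasp_force: 0.0
```

move_arm(increments=[{"xyz":[0,0,0],"roll":0,"grip":0},{"xyz":[0,0,0],"roll":0,"grip":0}])

```text
time_s: 6.0
position: [0.5551, 0.1093, 0.11]
tcp_rot: [[-0.137, 0.991, 0.003], [0.991, 0.137, 0.0], [-0.0, 0.003, -1.0]]
force: [0.6, 0.7, 0.4]
opening: 0.003
grasp_force: 0.0
```

```bash
python3 - <<'E'
from h import *
np.set_printoptions(precision=4,suppress=True)
s=bot.read_state();print(s["position"])
W,p,d=shot("wrist","w3.png")
for l in("heater_ridge","heater_tab_top","heater_cover"):
    for q in bot.spot_in(l,"wrist")[:1]: print(l,round(q["conf"],2),W[:3,:3]@q["at"]+W[:3,3])
c=cloud("wrist",W,d,np.ones(d.shape,bool))
t=np.radians(8.2);R=np.array([[np.cos(t),np.sin(t)],[-np.sin(t),np.cos(t)]])
q=(c[:,:2]-[.5378,.2226])@R.T;q[:,1]-=.019
tcp=R@(np.array(s["position"][:2])-[.5378,.2226]);tcp[1]-=.019;print("tcp in box",tcp)
k=abs(q[:,0])<.018
for y in np.arange(-.118,.0,.003):
    z=c[k&(abs(q[:,1]-y)<.0015),2]
    z=z[z<.085]
    if len(z)>3: print(round(y*1000),len(z),round(np.median(z)*1000,1),end=" | ")
E
```

```text
[0.5551 0.1093 0.11  ]
heater_ridge 0.98 [0.5455 0.1771 0.0546]
heater_tab_top 0.69 [0.5375 0.2245 0.0482]
heater_cover 0.63 [0.5438 0.1715 0.0531]
tcp in box [ 0.001  -0.1336]
-115 39 52.7 | -112 346 53.3 | -109 330 53.4 | -106 354 54.3 | -103 122 54.4 | -100 286 70.1 | -97 437 70.3 | -94 746 68.9 | -91 370 54.2 | -88 404 54.3 | -85 387 54.2 | -82 378 54.2 | -79 396 54.3 | -76 414 54.2 | -73 418 54.2 | -70 420 54.2 | -67 418 54.2 | -64 419 54.2 | -61 420 54.2 | -58 422 54.2 | -55 423 54.2 | -52 457 54.2 | -49 461 54.1 | -46 432 54.3 | -43 452 54.3 | -40 486 54.2 | -37 266 43.1 | -34 436 45.0 | -31 444 45.2 | -28 452 45.1 | -25 437 45.7 | -22 459 45.2 | -19 448 45.1 | -16 468 45.2 | -13 467 45.6 | -10 479 45.2 | -7 473 45.2 | -4 457 45.0 | -1 496 41.4 |
```

View pics/w3.png

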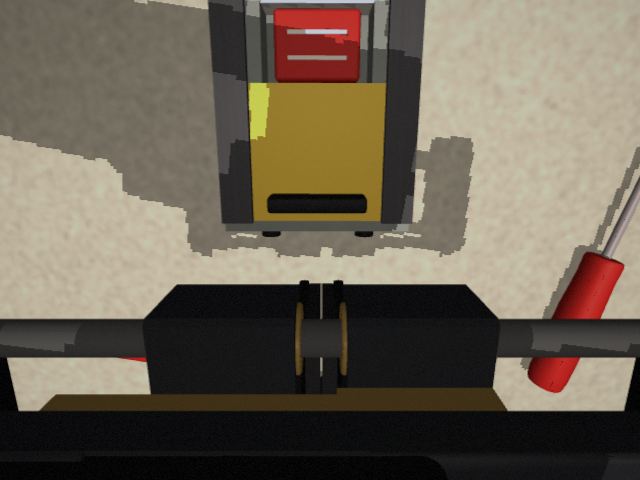

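The tab is fully in (top about 45–46 mm). The cover is still seated, with the ridge at (317,203) and its rear face at box y≈-101. The tool is 32 mm behind it on the centre line. I'll go down to z≈0.061 and push.

move_arm(increments=[{"xyz":[0,-1,25],"roll":0,"grip":0},{"xyz":[0,0,24],"roll":0,"grip":0},{"xyz":[0,0,0],"roll":0,"grip":0},{"xyz":[8,0,0],"roll":0,"grip":0},{"xyz":[8,0,0],"roll":0,"grip":0}])

```text
time_s: 6.62
position: [0.5506, 0.1281, 0.0602]
tcp_rot: [[-0.142, 0.99, 0.001], [0.99, 0.142, 0.0], [0.0, 0.001, -1.0]]
force: [-0.6, -0.3, -0.2]
opening: 0.006
grasp_force: 0.0
```

move_arm(increments=[{"xyz":[5,0,0],"roll":0,"grip":0},{"xyz":[5,0,0],"roll":0,"grip":0},{"xyz":[5,0,0],"roll":0,"grip":0},{"xyz":[5,0,0],"roll":0,"grip":0},{"xyz":[5,0,0],"roll":0,"grip":0}])

```text
time_s: 7.03
position: [0.547, 0.1522, 0.0602]
tcp_rot: [[-0.142, 0.99, 0.001], [0.99, 0.142, -0.0], [-0.0, 0.001, -1.0]]
force: [0.6, -1.4, 0.1]
opening: 0.006
grasp_force: 0.4
```

move_arm(increments=[{"xyz":[5,0,0],"roll":0,"grip":0},{"xyz":[5,0,0],"roll":0,"grip":0},{"xyz":[5,0,0],"roll":0,"grip":0},{"xyz":[5,0,0],"roll":0,"grip":0},{"xyz":[5,0,0],"roll":0,"grip":0}])

```text
time_s: 7.45
position: [0.543, 0.1769, 0.0595]
tcp_rot: [[-0.141, 0.99, -0.0], [0.99, 0.141, -0.0], [-0.0, -0.0, -1.0]]
force: [0.3, -0.5, 0.9]
opening: 0.004
grasp_force: 0.5
```

move_arm(increments=[{"xyz":[5,0,0],"roll":0,"grip":0},{"xyz":[5,0,0],"roll":0,"grip":0},{"xyz":[5,0,0],"roll":0,"grip":0},{"xyz":[5,0,0],"roll":0,"grip":0},{"xyz":[5,0,0],"roll":0,"grip":0}])

```text
time_s: 7.87
position: [0.5395, 0.2017, 0.0595]
tcp_rot: [[-0.142, 0.99, -0.0], [0.99, 0.142, -0.0], [-0.0, -0.0, -1.0]]
force: [-1.2, -1.6, -0.7]
opening: 0.004
grasp_force: 0.4
```

move_arm(increments=[{"xyz":[5,0,0],"roll":0,"grip":0},{"xyz":[5,0,0],"roll":0,"grip":0},{"xyz":[5,0,0],"roll":0,"grip":0},{"xyz":[5,0,0],"roll":0,"grip":0},{"xyz":[0,0,0],"roll":0,"grip":0}])

```text
time_s: 8.28
position: [0.5364, 0.2221, 0.0595]
tcp_rot: [[-0.142, 0.99, -0.0], [0.99, 0.142, 0.0], [0.001, -0.0, -1.0]]
force: [-0.3, 0.6, 0.6]
opening: 0.008
grasp_force: 0.0
```

```bash
cat > chk.py <<'E'
import sys
from h import *
np.set_printoptions(precision=4,suppress=True)
s=bot.read_state();print(s["time_s"],s["position"],s["force"])
W,p,d=shot("wrist",sys.argv[1])
t=np.radians(8.2);R=np.array([[np.cos(t),np.sin(t)],[-np.sin(t),np.cos(t)]])
def bx(v):
    q=(v[:,:2]-[.5378,.2226])@R.T;q[:,1]-=.019;return np.c_[q,v[:,2]]*1000
print("tcp",bx(np.array([s["position"]])))
P=p.astype(int);r,g,b=P[...,0],P[...,1],P[...,2]
m=cv2.morphologyEx(((r>60)&(g>.6*r)&(b<.45*r)).astype(np.uint8),cv2.MORPH_OPEN,np.ones((5,5)))>0
c=bx(cloud("wrist",W,d,m));c=c[(abs(c[:,0])<60)&(c[:,1]>-120)&(c[:,1]<120)&(c[:,2]<90)]
print(len(c),"yellow pct x",np.percentile(c[:,0],[1,99]),"y",np.percentile(c[:,1],[1,99]))
A=np.c_[c[:,:2],np.ones(len(c))];f=np.linalg.lstsq(A,c[:,2],rcond=None)[0];print("z med",np.median(c[:,2]),"slopes",f[:2])
E
python3 chk.py w4.png
```

```text
8.2833 [0.5364 0.2221 0.0595] [-0.2528  0.5875  0.5821]
tcp [[ -1.4196 -19.2589  59.4812]]
28138 yellow pct x [-42.2178  39.6487] y [-6.627  54.9357]
z med 52.18579952742989 slopes [-0.     -0.0741]
```

View pics/w4.png

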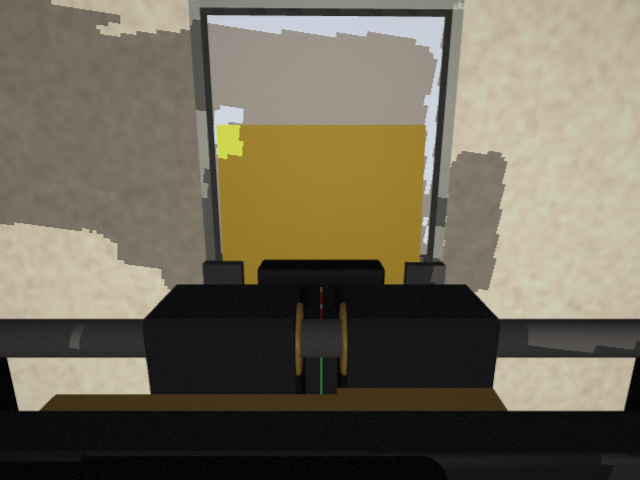

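The cover's front edge is in the tray at row 125, box y≈55, so its centre is at about y 20. It tilts about 4° as expected and sits square, with the ridge at (320,270). It needs about 28 mm more.

move_arm(increments=[{"xyz":[5,0,0],"roll":0,"grip":0},{"xyz":[5,0,0],"roll":0,"grip":0},{"xyz":[5,0,0],"roll":0,"grip":0},{"xyz":[5,0,0],"roll":0,"grip":0},{"xyz":[4,0,0],"roll":0,"grip":0}])

```text
time_s: 8.75
position: [0.5333, 0.2454, 0.0595]
tcp_rot: [[-0.142, 0.99, 0.0], [0.99, 0.142, 0.0], [0.0, 0.0, -1.0]]
force: [0.7, -0.8, -0.2]
opening: 0.005
grasp_force: 0.2
```

move_arm(increments=[{"xyz":[4,0,0],"roll":0,"grip":0},{"xyz":[2,0,0],"roll":0,"grip":0},{"xyz":[0,0,0],"roll":0,"grip":0},{"xyz":[-10,0,0],"roll":0,"grip":0},{"xyz":[-15,0,0],"roll":0,"grip":0}])

```text
time_s: 9.17
position: [0.536, 0.2263, 0.0596]
tcp_rot: [[-0.144, 0.99, 0.0], [0.99, 0.144, 0.0], [0.0, 0.0, -1.0]]
force: [1.6, -0.9, 0.2]
opening: 0.005
grasp_force: 0.0
```

move_arm(increments=[{"xyz":[0,0,-35],"roll":0,"grip":0},{"xyz":[-20,0,-35],"roll":0,"grip":0},{"xyz":[-30,0,-20],"roll":0,"grip":0},{"xyz":[0,0,0],"roll":0,"grip":0},{"xyz":[0,0,0],"roll":0,"grip":0}])

```text
time_s: 9.58
position: [0.5445, 0.1746, 0.1511]
tcp_rot: [[-0.138, 0.99, 0.003], [0.99, 0.138, 0.0], [-0.0, 0.003, -1.0]]
force: [0.8, 0.5, -0.0]
opening: 0.003
grasp_force: 0.0
```

```bash
python3 chk.py w5.png
```

```text
9.5833 [0.5445 0.1746 0.1511] [ 0.8217  0.4537 -0.0201]
tcp [[ -0.2085 -67.4462 151.1014]]
15358 yellow pct x [-41.9098  39.663 ] y [-90.8108  77.1133]
z med 50.162890323937035 slopes [-0.0004  0.0728]
```

View pics/w5.png

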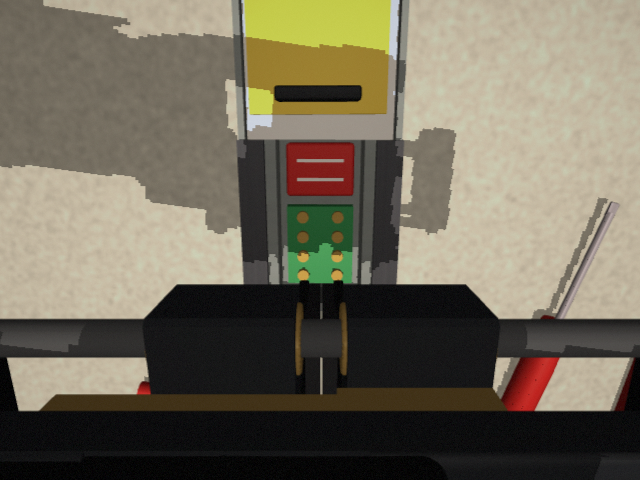

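The cover lies in the tray with its rear edge at row 114, clear of the tab, and the ridge at (318,93). I'll check flatness and position on the plate points alone. The first fit included the gold terminals.

```bash
sed -i 's/c\[:,1\]>-120/c[:,1]>3/' chk.py; cat >> chk.py <<'E'
c2=c[abs(c[:,2]-50)<3];A=np.c_[c2[:,:2],np.ones(len(c2))];print("flat",np.linalg.lstsq(A,c2[:,2],rcond=None)[0][:2])
C=bx(cloud("wrist",W,d,np.ones(d.shape,bool)));t=C[(abs(C[:,0])<15)&(abs(C[:,1]+19)<12)&(C[:,2]<90)];print("tab z",np.median(t[:,2]))
m=C[(abs(C[:,0])<20)&(C[:,1]>5)&(C[:,1]<60)&(C[:,2]>60)&(C[:,2]<80)];print("ridge y",np.percentile(m[:,1],[2,98]),"z",np.percentile(m[:,2],95))
E
python3 chk.py w6.png
```

```text
9.6333 [0.5432 0.1755 0.1498] [-0.8399 -0.2648 -0.2303]
tcp [[ -1.4199 -66.4248 149.8145]]
14970 yellow pct x [-41.9673  39.7238] y [16.003  77.8268]
z med 50.209932945825265 slopes [ 0.0001 -0.0019]
flat [0.0008 0.0001]
tab z 45.30277491002443
ridge y [22.5105 30.0272] z 67.17395586265955
```

```bash
python3 -c "
from rig import bot
print(bot.hand_in())"
```

```text
the job is handed in; nothing more can be done
None
```

I pressed the red tab fully in and pushed the cover off its seat. It now lies flat in the catch tray at about box y +50 mm, with the robot clear; the job is handed in at about 9.7 s, though `hand_in()` returned no verdict.

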